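# Clear the jig bed and hold a carrier home against its spring plunger

## Task

Wipe all four brass offcuts off the bed of the spring-stop jig with the hand-held scraper block (keep the fingers off the sharp offcuts), and stand the scraper upright back on the bench, clear of the jig. Then lay the work carrier flat on the cleared bed, nose towards the plunger and square to it, and push it against the spring plunger until its nose bears on both hard stops, without ramming it. Finish like that: the program ends with the gripper still holding the carrier pressed home against the stops, and the file, jar and tray of links left where they are.

Things in the scene. Friction and masses are not known exactly. Their poses are not given: they have to be found in the camera images.
- jig: Spring-stop jig fixed on the bench: flat steel bed 210 (x) x 90 (y) mm, top 25 mm above the bench, open sides, no rails. Origin: centre of the underside; x runs along the bed to the plunger, z up. Grey housing on the bed at x = 75 to 105 mm, 70 wide, top 65 mm above the bench. Offcuts lie between x = -80 and +20 mm; else the bed is free from x = -105 to +45 mm.
- stops: The two dark steel hard stops on the bed, one each side of the plunger: 10 to 22 mm off the middle line, 34 mm high. Origin: on the middle line at bed height, in the plane of their flat faces, 60 mm from the jig's origin along jig x. Axes as the jig's. The carrier is home when its nose face is in this plane.
- plunger (a joint): Travel (m) of the round sprung plunger, head 15 mm across, on the middle line 20 mm above the bed. At 0 its head stands 15 mm out from the stop faces (jig x = 45 mm); pushed along jig +x it reads 0.015 when level with the stop faces, where the carrier meets the stops. About 2 N to start, 7 N at 0.015; it pushes the carrier back if let go.
- carrier_grip (a point): Grip point of the loose aluminium work carrier, a block 60 (x) x 40 (y) x 40 mm high (0.18 to 0.34 kg): on its middle line, 24 mm above its underside, 30 mm behind its nose face. Its rear 18 mm (the tail) is a step only 30 mm high; a brass ring blank 20 mm across is fixed on top (up to 47 mm). x points to the nose, z up; grip it across y.
- carrier_nose (a point): Middle of the carrier's flat nose face (40 mm wide, 40 mm high, the end away from the lower tail step), 20 mm above the underside. Axes as carrier_grip, x out of the nose.
- carrier: The carrier itself; origin at the centre of its underside, x to the nose.
- scraper_grip (a point): Grip point of the loose wooden scraper block standing on the bench: 50 mm above its underside. The block is 110 (x) x 30 (y) x 25 mm high with a dark rubber lower edge; on its middle stands a grip 40 (x) x 24 (y) mm, from 25 to 71 mm above the underside. Grip it across y; wipe along its y. z up. 0.1 to 0.16 kg.
- scraper: The scraper itself; origin at the centre of its underside, axes as scraper_grip.
- link_tray: Bystander: open green plastic tray 120 x 160 x 35 mm with metal links; origin under its centre.
- jar: Bystander: closed white plastic jar, 60 mm across, 65 mm tall; origin under its centre.
- flat_file: Bystander: flat file with wooden handle lying on the bench, 250 mm long; x axis along it; origin underneath, near its middle.
- chip0_mid (a point): Centre of a loose brass offcut 16 x 10 x 8 mm (11 g), lying on the jig's bed at the start, 4 mm above its underside.
- chip0: The same offcut; origin at the centre of its underside.
- chip1_mid (a point): Centre of a loose brass offcut 13 x 12 x 8 mm (11 g), lying on the jig's bed at the start, 4 mm above its underside.
- chip1: The same offcut; origin at the centre of its underside.
- chip2_mid (a point): Centre of a loose brass offcut 18 x 9 x 8 mm (11 g), lying on the jig's bed at the start, 4 mm above its underside.
- chip2: The same offcut; origin at the centre of its underside.
- chip3_mid (a point): Centre of a loose brass offcut 14 x 10 x 8 mm (11 g), lying on the jig's bed at the start, 4 mm above its underside.
- chip3: The same offcut; origin at the centre of its underside.
Mind the look-alikes: they are no part of the job. Of the things that look like the carrier, the middle-sized one is meant. What is shaped like the scraper but pink is not meant.

How it is judged:
By the outcome, as a careful person would: the job done as asked, in the order asked, and still so for the second after the job is handed in, while the arm keeps its last pose, push and grip.
It also fails if it takes over 72 s, if anything falls off the work surface, if the arm or the gripper's body presses on something with over 40 N, if the wrist force passes 120 N, or if a joint passes its speed limit or range.

## Robot

A 6-joint arm with a two-finger parallel gripper is mounted at the origin on the work surface. World frame = base frame: x ahead of the robot, y to its left, z up, the work surface at z = 0. Lengths are in mm, angles in rad, forces in N, time in s.
With the tool pointing down it reaches from about 325 to 775 mm from the base axis. Payload 9.3 kg.
Tool frame: the origin (TCP) lies midway between the tips of the shut fingers; the grasp point (between the pads) lies 19 mm behind it; x points along the fingers, z is the direction in which the jaws open and shut, and the axes are right-handed (so a half turn about x gives the same grasp; the last joint's range is limited). The gripper opens to 85 mm and grips with 20 to 120 N. Pads are 22 mm wide; open, the fingers measure 114 mm over their backs; the gripper's body (76 mm by 85 mm) begins 54 mm behind the grasp point. The pads swing forward as they close: fully open they stand 13 mm farther back than shut.
Start: joints at [0.963, 0.259, 0.021, 1.334, 0, 1.418], TCP at [241.606, 494.088, 231.279] pointing down, gripper open.
Joint ranges: [-3.04, 3.04], [-0.91, 1.82], [-1.04, 1.36], [-1.92, 1.95], [-1.52, 1.45], [-3.14, 3.14]. Speed limits (rad/s): [2.22, 2.22, 2.79, 3.14, 3.14, 3.14].

## Interface

Orientations are given as a unit quaternion [w, x, y, z].
In Python, from workcell import bot, optics gives the robot as it stands.
- The arm moves only by the tool drive_tool, never from a script. Its argument "steps" is one flat list of numbers, 7 for each row, row after row: the opening, from 0 (shut) to 1 (fully open), then the shift along the world's x, y, z in units of 25 mm (1.0 is 25 mm), then the turn, a rotation vector about the world's x, y, z in units of 8 degrees (1.0 is 8 degrees). A call has 1 to 10 rows; each row is the pose to reach, as a shift and turn from the pose measured when the call began; what a row does not reach only later rows make up. A row lasts 1/8 s, in which the tool goes at most 62.5 mm and 10.7 degrees, less where a joint would pass 70% of its speed; a pose out of reach is approached as far as the arm can. A call with a gripper value outside its range is refused whole. The fingers move at their own pace and stop on an object; "newtons" is the grip in N (left out, the last holds). Time passes only in rows, so rows that repeat a pose let the fingers close. It gives the time, the measured TCP pose, the force and the opening at its end, in the units of the state.
- bot.get_obs(): the state, without advancing time (a new reading comes with each control period).
- optics.get_image(name): name is "scene" or "top" or "wrist"; returns a dict with "color" (480x640x3 uint8, blue, green, red), "vfov" (degrees; the focal length in pixels is half the picture's height over the tangent of half this angle, whatever the lens; pixels are square), "cx", "cy" (the principal point, pixels), "eye" and "orientation" of the camera in the world; the wrist camera has in their place "hand_eye" (4x4, takes a point from camera to tool coordinates, whose origin is the TCP and whose axes are the tool frame's). Camera axes: x right, y down, z forward; pixel columns grow to the right and rows downward; lengths in mm; the calibration is good to about 2 mm. A picture is of the moment at which its call begins: read the wrist's pose just before it. There is no depth.
- bot.close_job(): hands the job in, once; it reports no verdict.
The state is a dict: "t": time; "q": joint angles; "dq": joint speeds; "joint_efforts": joint torques, N m; "ee_pos": TCP position; "ee_rot": TCP orientation; "contact_force": force on the tool from outside, world axes, zero at the start; "torque": the same for the moment, N m; "width": opening from 0.0 (shut) to 1.0 (fully open).
Only numpy, scipy, OpenCV 4.12 (cv2) and the standard library are available. Lean on these libraries where they do the work, as an engineer would, in place of code of your own. Each camera call takes 0.05 s, during which the arm holds its last target. There are 200 camera calls.

## Working session

There is one attempt and no reset: what is moved stays moved. The work goes in short steps, Python scripts to look and compute and a tool call to move; the robot and the scene stay as the last step left them, time stands still between calls to the robot, and variables do not carry over. Pictures are saved under pics/ and viewed, about 8 in all and at most 12, crops included, and the job is handed in when it is done.

Besides the shell and the picture viewer there is one more tool, called after "Emit:" by a JSON object that holds its "fn" and its "kwargs", one argument or row to a line. drive_tool: Moves the arm, as the interface text tells. Its arguments: {"type":"object","properties":{"steps":{"type":"array","items":{"type":"number"}},"newtons":{"type":"number"}},"required":["steps"]}

```bash
mkdir -p pics; ls; cat > h.py <<'E'
import numpy as np, cv2
from scipy.spatial.transform import Rotation as R
from workcell import bot, optics
def rot(q): return R.from_quat([q[1],q[2],q[3],q[0]]).as_matrix()
def cam(name):
    o=bot.get_obs(); d=optics.get_image(name); d['f']=240/np.tan(np.radians(d['vfov'])/2)
    if name=='wrist':
        T=np.eye(4); T[:3,:3]=rot(o['ee_rot']); T[:3,3]=o['ee_pos']; T=T@np.array(d['hand_eye'])
        d['Rm'],d['e']=T[:3,:3],T[:3,3]
    else: d['Rm'],d['e']=rot(d['orientation']),np.array(d['eye'])
    return d
def ray(d,u,v,z):
    r=d['Rm']@np.array([(u-d['cx'])/d['f'],(v-d['cy'])/d['f'],1]); return d['e']+r*(z-d['e'][2])/r[2]
def proj(d,p):
    c=d['Rm'].T@(np.array(p)-d['e']); return c[:2]/c[2]*d['f']+[d['cx'],d['cy']]
E
python3 - <<'E'
from h import *
o=bot.get_obs(); print(o)
for n in ('top','scene'):
    d=cam(n); cv2.imwrite(f'pics/{n}0.png',d['color']); print(n,d['e'],d['Rm'].round(3).tolist(),d['f'],d['cx'],d['cy'])
E
```

```text
pics
{'t': 0.0, 'q': array([ 9.63398940e-01,  2.59188669e-01,  2.07379781e-02,  1.33368005e+00,
       -2.36503238e-05,  1.41819442e+00]), 'dq': array([-0.00195132,  0.00061689, -0.00270108, -0.00144546, -0.00093197,
       -0.00019116]), 'joint_efforts': array([-1.49790219e-03, -5.55646348e+01,  3.44528389e+01,  1.38745128e-02,
       -3.82930712e-04, -2.91628737e-05]), 'ee_pos': array([241.45024291, 493.85073463, 230.65871384]), 'ee_rot': array([ 0.59941931, -0.37460034,  0.6002798 ,  0.37421284]), 'contact_force': array([ 0.23665295, -0.19646381,  0.63168809]), 'torque': array([0.01142182, 0.0133808 , 0.01476903]), 'width': 0.9999599516932266}
top [472.8090651   14.60157472 974.60854418] [[-0.018, -0.992, 0.128], [-1.0, 0.019, 0.008], [-0.01, -0.128, -0.992]] 481.08866384743555 310.70210332090136 237.17650982611502
scene [1040.67622664  -99.28607075  868.09278134] [[0.224, 0.837, -0.499], [0.975, -0.194, 0.112], [-0.003, -0.511, -0.859]] 492.34518771298775 323.49708925813354 234.5376667361498
```

View pics/top0.png

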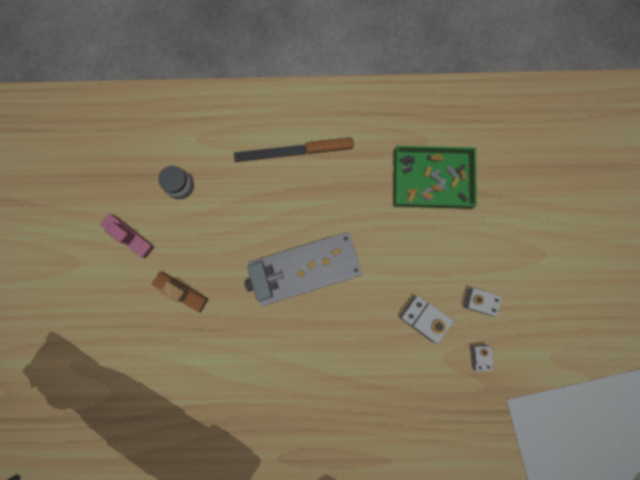

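View pics/scene0.png

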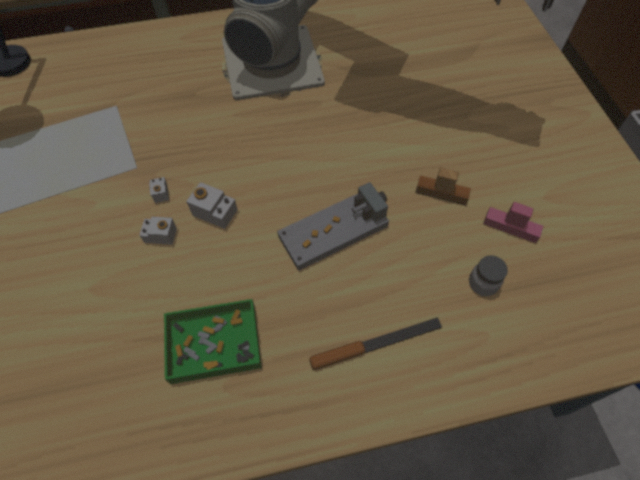

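Top view candidates. Carrier: large (427,319), middle (483,301), small (482,357); I choose the middle one. Scraper: brown (180,291) or pink (126,235); I choose brown. The jig bed centre is about (305,270) with the plunger to the left, and four chips lie between (300,273) and (336,251).

```bash
cat > m.py <<'E'
from h import *
d=cam('top'); im=d['color']; hsv=cv2.cvtColor(im,cv2.COLOR_BGR2HSV)
def comps(mask,z,amin=40,box=None):
    n,l,s,c=cv2.connectedComponentsWithStats(mask.astype(np.uint8))
    for i in range(1,n):
        if s[i,4]<amin: continue
        if box and not(box[0]<c[i][0]<box[2] and box[1]<c[i][1]<box[3]): continue
        pts=np.argwhere(l==i)[:,::-1]
        w=np.array([ray(d,u,v,z)[:2] for u,v in pts],np.float32)
        r=cv2.minAreaRect(w); print(c[i].round(1),s[i,4],'ctr',np.round(r[0],1),'size',np.round(r[1],1),'ang',round(r[2],1))
grey=(hsv[...,1]<60)&(hsv[...,2]>60)
print('jig'); comps(grey,25,200,(200,200,400,330))
print('carr'); comps(grey,35,100,(390,270,520,380))
for u,v in [(180,291),(126,235),(205,306),(165,278)]: print(hsv[v,u])
E
python3 m.py; python3 - <<'E'
import cv2,numpy as np
im=cv2.imread('pics/top0.png')
a=cv2.resize(im[220:320,230:380],None,fx=5,fy=5,interpolation=cv2.INTER_CUBIC)[:300*1]
a=cv2.resize(im[225:315,230:370],(560,360),interpolation=cv2.INTER_CUBIC)
b=cv2.resize(im[280:380,390:510],(240,200),interpolation=cv2.INTER_CUBIC)
c=cv2.resize(im[200:320,90:220],(260,240),interpolation=cv2.INTER_CUBIC)
o=np.zeros((600,560,3),np.uint8);o[:360]=a;o[360:560,:240]=b;o[360:600,250:510]=c
cv2.imwrite('pics/crop1.png',np.clip(o*1.5,0,255).astype(np.uint8))
E
```

```text
jig
[303.  268.9] 5000 ctr [531.6  43. ] size [ 93.1 229.4] ang 15.9
carr
[483.  301.6] 723 ctr [ 463.5 -306.9] size [68.7 44.4] ang 72.2
[425.  318.1] 1287 ctr [ 432.1 -197.4] size [91.2 59.1] ang 52.8
[481.7 358.1] 510 ctr [ 356.4 -299.7] size [41.4 48.3] ang 89.1
[ 17 108 132]
[169 102  95]
[ 21  86 124]
[ 12 137 106]
```

View pics/crop1.png

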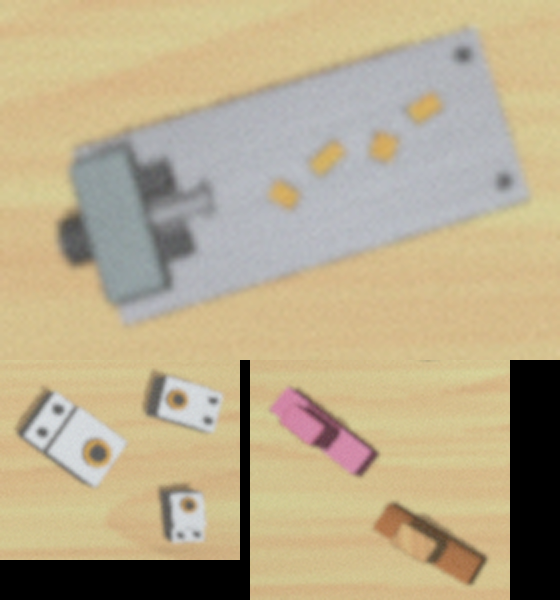

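Middle carrier at px (483,301): ring to the left and dotted tail to the right, so its nose points to about +y. Brown scraper at (180,291) confirmed. Next I check the tool geometry and plan the look over the scraper.

```bash
python3 - <<'E'
from h import *
o=bot.get_obs(); print(rot(o['ee_rot']).round(3).tolist())
d=cam('wrist'); print(np.array(d['hand_eye']).round(3).tolist(),d['f'],d['cx'],d['cy'])
print([ray(d,u,v,0).round(0)[:2].tolist() for u,v in((0,0),(640,0),(640,480),(0,480),(320,240))])
t=cam('top'); print('scr',ray(t,177,290,55),'ends',ray(t,160,280,20),ray(t,203,306,20)); cv2.imwrite('pics/w0.png',d['color'])
E
```

```text
[[-0.001, -0.898, 0.439], [-0.001, 0.439, 0.898], [-1.0, 0.0, -0.001]]
[[0.0, -0.317, 0.948, -142.776], [0.0, -0.948, -0.317, 79.918], [1.0, 0.0, -0.0, 0.855], [0.0, 0.0, 0.0, 1.0]] 372.1199714625754 322.64920610873673 244.5219359791409
[[-42.0, 321.0], [202.0, 820.0], [767.0, 711.0], [391.0, -62.0], [276.0, 474.0]]
scr [494.75978436 278.33789174  55.        ] ends [515.93214689 322.55627657  20.        ] [463.35014949 236.47920932  20.        ]
```

Emit:
{"fn": "drive_tool", "kwargs": {
  "steps": [1, 10.1, -8.6, -2, 0, 0, 11.1, 1, 10.1, -8.6, -2, 0, 0, 11.1, 1, 10.1, -8.6, -2, 0, 0, 11.1, 1, 10.1, -8.6, -2, 0, 0, 11.1, 1, 10.1, -8.6, -2, 0, 0, 11.1, 1, 10.1, -8.6, -2, 0, 0, 11.1, 1, 10.1, -8.6, -2, 0, 0, 11.1, 1, 10.1, -8.6, -2, 0, 0, 11.1, 1, 10.1, -8.6, -2, 0, 0, 11.1, 1, 10.1, -8.6, -2, 0, 0, 11.1]
}}

```text
t: 1.5
ee_pos: [494.0, 278.9, 180.8]
ee_rot: [-0.167, 0.687, -0.167, -0.687]
contact_force: [-0.4, -0.6, 0.6]
width: 1.005
```

```bash
python3 - <<'E'
from h import *
d=cam('wrist'); cv2.imwrite('pics/w1.png',d['color']); print(proj(d,[495,278,0]),proj(d,[495,278,71])); np.savez('w1.npz',Rm=d['Rm'],e=d['e'],f=d['f'],cx=d['cx'],cy=d['cy'])
print(bot.get_obs()['ee_pos'])
E
```

```text
[323.04720427 215.17467793] [323.01849978 239.15858334]
[493.99051659 278.97919439 180.88934008]
```

View pics/w1.png

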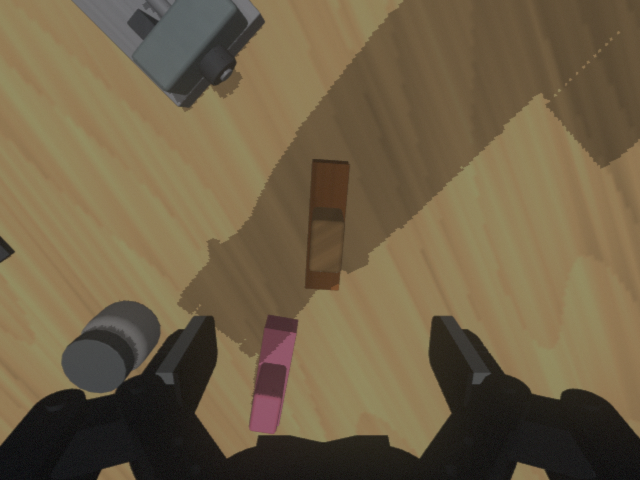

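The brown scraper block's top face has corners near (313,164), (349,164), (339,290) and (305,289). The grip's top face is about (310..344, 221..272).

```bash
python3 - <<'E'
from h import *
d=dict(np.load('w1.npz'))
P=[ray(d,u,v,25)[:2] for u,v in((313,164),(349,164),(339,290),(305,289))]
c=np.mean(P,0); a=(P[0]+P[1]-P[2]-P[3])/2; print('blk',c,np.linalg.norm(a),np.degrees(np.arctan2(a[1],a[0]))%180, np.linalg.norm(P[0]-P[1]))
Q=[ray(d,u,v,71)[:2] for u,v in((313,221),(346,221),(342,272),(309,272))]
print('grip',np.mean(Q,0),np.linalg.norm(Q[0]-Q[3]),np.linalg.norm(Q[0]-Q[1]))
z=rot(bot.get_obs()['ee_rot'])[:,2]; print(np.degrees(np.arctan2(z[1],z[0])),z)
# jig from top
d=cam('top')
def hull():
    hsv=cv2.cvtColor(d['color'],cv2.COLOR_BGR2HSV); m=((hsv[...,1]<60)&(hsv[...,2]>60)).astype(np.uint8)
    n,l,s,c=cv2.connectedComponentsWithStats(m); i=l[262,350] ; return np.argwhere(l==i)[:,::-1], i
p,i=hull(); print(len(p),i)
h=cv2.convexHull(p.astype(np.int32)); print(cv2.approxPolyDP(h,3,True)[:,0].tolist())
E
```

```text
blk [495.69427917 285.20307444] 108.94270161930223 58.92582562816031 28.40117535489322
grip [494.90583631 284.75307999] 38.745290480513695 23.122572955243562
152.57462690377787 [-8.87611411e-01  4.60592856e-01 -4.51653704e-04]
5011 15
[[362, 272], [260, 305], [245, 287], [249, 261], [347, 231]]
```

Emit:
{"fn": "drive_tool", "kwargs": {
  "steps": [1, 0.05, 0.24, -2, 0, 0, -0.45, 1, 0.05, 0.24, -4, 0, 0, -0.45, 1, 0.05, 0.24, -5.5, 0, 0, -0.45, 1, 0.05, 0.24, -6, 0, 0, -0.45, 1, 0.05, 0.24, -6, 0, 0, -0.45, 0, 0.05, 0.24, -6, 0, 0, -0.45, 0, 0.05, 0.24, -6, 0, 0, -0.45, 0, 0.05, 0.24, -6, 0, 0, -0.45, 0, 0.05, 0.24, -6, 0, 0, -0.45, 0, 0.05, 0.24, -6, 0, 0, -0.45],
  "newtons": 60
}}

```text
t: 2.85
ee_pos: [495.4, 285.1, 31.5]
ee_rot: [-0.189, 0.682, -0.189, -0.681]
contact_force: [-1.6, 0.2, 5.6]
width: 0.272
```

Emit:
{"fn": "drive_tool", "kwargs": {
  "steps": [0, 0, 0, 0, 0, 0, 0, 0, 0, 0, 0, 0, 0, 0]
}}

```text
t: 3.1
ee_pos: [495.4, 285.1, 31.5]
ee_rot: [-0.189, 0.682, -0.189, -0.681]
contact_force: [-1.1, 0.5, 0.7]
width: 0.272
```

Emit:
{"fn": "drive_tool", "kwargs": {
  "steps": [0, 0, 0, 1, 0, 0, 0, 0, 0, 0, 3, 0, 0, 0, 0, 0, 0, 4, 0, 0, 0, 0, 0, 0, 4, 0, 0, 0]
}}

```text
t: 3.6
ee_pos: [496.3, 285.5, 133.1]
ee_rot: [-0.19, 0.683, -0.188, -0.68]
contact_force: [0.0, 0.5, -1.5]
width: 0.275
```

```bash
python3 - <<'E'
from h import *
d=cam('top')
for C in ([(347,231),(362,272),(260,305),(249,261)],[(348.7,231.8),(362.5,274.5),(262,306),(248.7,262)]):
    P=np.array([ray(d,u,v,25)[:2] for u,v in C]); a=(P[3]+P[2]-P[0]-P[1])/2
    print(P.round(1).tolist(),'c',P.mean(0),np.linalg.norm(a),np.linalg.norm(P[0]-P[1]),np.degrees(np.arctan2(a[1],a[0])))
# subpixel: gray mask boundary rows via lines
hsv=cv2.cvtColor(d['color'],cv2.COLOR_BGR2HSV); m=((hsv[...,1]<60)&(hsv[...,2]>60)).astype(np.uint8)
n,l,s,c=cv2.connectedComponentsWithStats(m); i=l[262,350]
L=(l==i)
top=np.array([ray(d,u,np.argmax(L[:,u])-.5,25)[:2] for u in range(275,342)],np.float32)
bot_=np.array([ray(d,u,479-np.argmax(L[::-1,u])+.5,25)[:2] for u in range(268,356)],np.float32)
right=np.array([ray(d,639-np.argmax(L[v,::-1])+.5,v,25)[:2] for v in range(238,270)],np.float32)
for k in (top,bot_,right):
    vx,vy,x,y=cv2.fitLine(k,cv2.DIST_HUBER,0,.01,.01).ravel(); print(np.degrees(np.arctan2(vy,vx))%180,x,y)
E
```

```text
[[606.4, -50.5], [524.3, -77.8], [463.4, 123.6], [550.1, 145.0]] c [536.02274663  35.06545292] 206.91258391591063 86.5179778037051 106.44850115731953
[[604.7, -53.8], [519.3, -78.6], [461.4, 119.7], [548.1, 145.6]] c [533.37702402  33.19534103] 206.95654404124645 88.88414078754651 106.06625247837401
106.215965 584.29767 27.185455
105.955696 489.30087 22.228218
16.591497 566.1075 -66.22268
```

Emit:
{"fn": "drive_tool", "kwargs": {
  "steps": [0, 3.8, -10.6, 0, 0, 0, 5.9, 0, 3.8, -10.6, 0, 0, 0, 5.9, 0, 3.8, -10.6, 0, 0, 0, 5.9, 0, 3.8, -10.6, 0, 0, 0, 5.9, 0, 3.8, -10.6, 0, 0, 0, 5.9, 0, 3.8, -10.6, 0, 0, 0, 5.9, 0, 3.8, -10.6, 0, 0, 0, 5.9, 0, 3.8, -10.6, -1, 0, 0, 5.9, 0, 3.8, -10.6, -1, 0, 0, 5.9]
}}

```text
t: 4.78
ee_pos: [588.8, 21.6, 104.6]
ee_rot: [-0.099, -0.699, -0.101, 0.701]
contact_force: [-0.3, -0.2, -0.6]
width: 0.274
```

```bash
python3 - <<'E'
from h import *
d=cam('wrist'); cv2.imwrite('pics/w2.png',d['color']); np.savez('w2.npz',Rm=d['Rm'],e=d['e'],f=d['f'],cx=d['cx'],cy=d['cy'])
o=bot.get_obs();z=rot(o['ee_rot'])[:,2]; print(o['ee_pos'],np.degrees(np.arctan2(z[1],z[0])),o['q'].round(2))
c=np.array([533.8,35.1]);a=np.radians(106.2);X=np.array([np.cos(a),np.sin(a)]);Y=np.array([-X[1],X[0]])
for x,y in((-105,-45),(-105,45),(105,-45),(105,45)): print(x,y,proj(d,[*(c+x*X+y*Y),25]).round(0))
t=cam('top')
for u,v in((300.7,273.2),(311.7,264.2),(325.7,261.7),(336.2,251.7)):
    p=ray(t,u,v,33)[:2]-c; print((p@X).round(1),(p@Y).round(1))
E
```

```text
[589.55287942  21.41639347 105.81807193] -163.76739798568707 [-0.11  0.39 -0.12  1.07  0.   -1.96]
-105 -45 [332. 129.]
-105 45 [490. 129.]
105 -45 [330. 422.]
105 45 [450. 422.]
10.2 7.6
-15.6 -2.8
-43.2 0.6
-68.8 -12.1
```

View pics/w2.png

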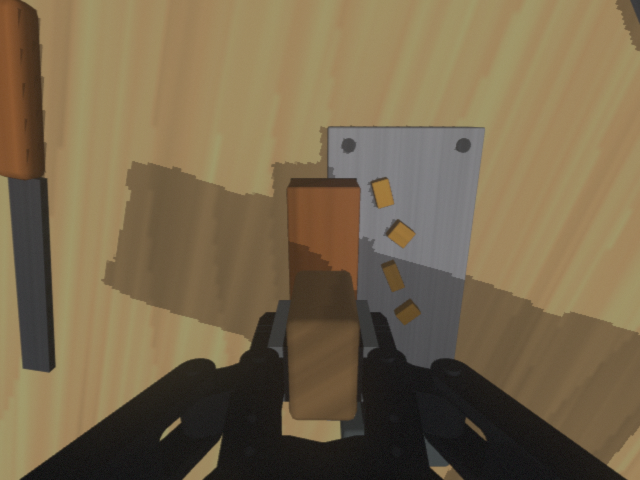

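The scraper is held square to the bed with its front edge clear of the four chips, which run from (382,192) to (407,311). The bed corners at (328,128) and (485,128) put the jig about 2.5 mm off the top-view estimate.

Emit:
{"fn": "drive_tool", "kwargs": {
  "steps": [0, 0, 0, -1, 0, 0, 0, 0, 0, 0, -1.7, 0, 0, 0, 0, 0, 0, -1.9, 0, 0, 0, 0, 0, 0, -1.96, 0, 0, 0, 0, 0, 0, -2, 0, 0, 0, 0, 0, 0, -2, 0, 0, 0, 0, 0, 0, -2, 0, 0, 0]
}}

```text
t: 5.75
ee_pos: [590.3, 21.2, 57.0]
ee_rot: [0.099, 0.7, 0.1, -0.7]
contact_force: [-0.0, 0.1, -2.3]
width: 0.272
```

Emit:
{"fn": "drive_tool", "kwargs": {
  "steps": [0, 0, 0, -0.04, 0, 0, 0, 0, 0, 0, -0.06, 0, 0, 0, 0, 0, 0, -0.06, 0, 0, 0]
}}

```text
t: 6.12
ee_pos: [590.4, 21.2, 56.5]
ee_rot: [0.099, 0.701, 0.1, -0.699]
contact_force: [-3.7, 0.6, 7.1]
width: 0.273
```

Emit:
{"fn": "drive_tool", "kwargs": {
  "steps": [0, -0.29, -0.08, -0.03, 0, 0, 0, 0, -0.72, -0.21, -0.03, 0, 0, 0, 0, -1.15, -0.33, -0.03, 0, 0, 0, 0, -1.58, -0.46, -0.03, 0, 0, 0, 0, -2.02, -0.59, -0.03, 0, 0, 0, 0, -2.45, -0.71, -0.03, 0, 0, 0, 0, -2.88, -0.84, -0.03, 0, 0, 0, 0, -3.31, -0.96, -0.03, 0, 0, 0, 0, -3.65, -1.06, -0.03, 0, 0, 0, 0, -3.85, -1.12, -0.03, 0, 0, 0]
}}

```text
t: 7.38
ee_pos: [494.5, -7.1, 56.4]
ee_rot: [0.099, 0.702, 0.1, -0.698]
contact_force: [3.7, 1.8, 5.4]
width: 0.268
```

Emit:
{"fn": "drive_tool", "kwargs": {
  "steps": [0, 0, 0, 0, 0, 0, 0, 0, 0, 0, 0, 0, 0, 0]
}}

```text
t: 7.62
ee_pos: [493.7, -7.2, 56.4]
ee_rot: [0.099, 0.701, 0.1, -0.699]
contact_force: [-2.8, -0.6, 7.1]
width: 0.279
```

```bash
python3 - <<'E'
from h import *
d=cam('top'); s=cam('scene')
a=cv2.resize(d['color'][200:350,220:400],(540,450),interpolation=cv2.INTER_CUBIC); b=cv2.resize(s['color'][160:280,250:410],(250,188))
cv2.imwrite('pics/t2.png',np.clip(a*1.4,0,255).astype(np.uint8))
hsv=cv2.cvtColor(d['color'],cv2.COLOR_BGR2HSV)
E
```

```text
(no output)
```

View pics/t2.png

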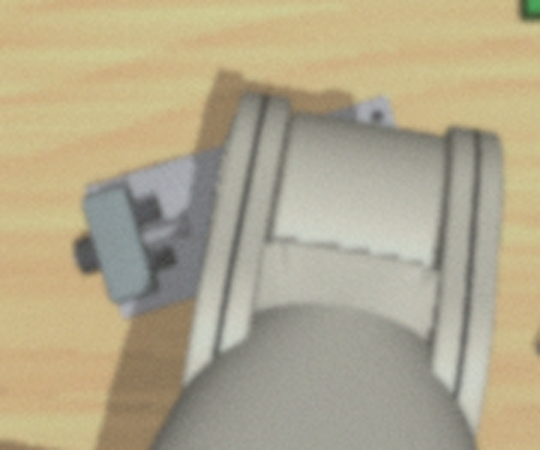

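Emit:
{"fn": "drive_tool", "kwargs": {
  "steps": [0, 0, 0, 2, 0, 0, 0, 0, 0, 0, 3, 0, 0, 0, 0, 0, 2, 3, 0, 0, -1, 0, 0.05, 11.7, 3, 0, 0, -5.9, 0, 0.05, 11.7, 3, 0, 0, -5.9, 0, 0.05, 11.7, 3, 0, 0, -5.9, 0, 0.05, 11.7, 3, 0, 0, -5.9, 0, 0.05, 11.7, 3, 0, 0, -5.9, 0, 0.05, 11.7, 3, 0, 0, -5.9, 0, 0.05, 11.7, 3, 0, 0, -5.9]
}}

```text
t: 8.98
ee_pos: [494.6, 284.6, 130.9]
ee_rot: [-0.188, 0.682, -0.19, -0.681]
contact_force: [-0.6, -0.6, -1.3]
width: 0.273
```

```bash
cat > chips.py <<'E'
from h import *
import sys
d=cam('top'); hsv=cv2.cvtColor(d['color'],cv2.COLOR_BGR2HSV)
c=np.array([535.5,35.6]);a=np.radians(106.2);X=np.array([np.cos(a),np.sin(a)]);Y=np.array([-X[1],X[0]])
m=((hsv[...,0]>12)&(hsv[...,0]<25)&(hsv[...,1]>130)).astype(np.uint8); m[:210]=0;m[340:]=0;m[:,:220]=0;m[:,395:]=0
n,l,s,k=cv2.connectedComponentsWithStats(m)
for i in range(1,n):
    if s[i,4]>5: p=ray(d,*k[i],8)[:2]; print(k[i].round(),s[i,4],p.round(),'jig',((p-c)@X).round(),((p-c)@Y).round())
cv2.imwrite(sys.argv[1],cv2.resize(d['color'][200:350,200:420],(660,450),interpolation=cv2.INTER_CUBIC))
print(bot.get_obs()['ee_pos'])
E
python3 chips.py pics/t3.png
```

```text
[345. 287.] 9 [497. -45.] jig -67.0 60.0
[338. 295.] 16 [480. -31.] jig -49.0 72.0
[321. 299.] 10 [474.   3.] jig -14.0 68.0
[494.78004576 284.32950735 131.09481045]
```

View pics/t3.png

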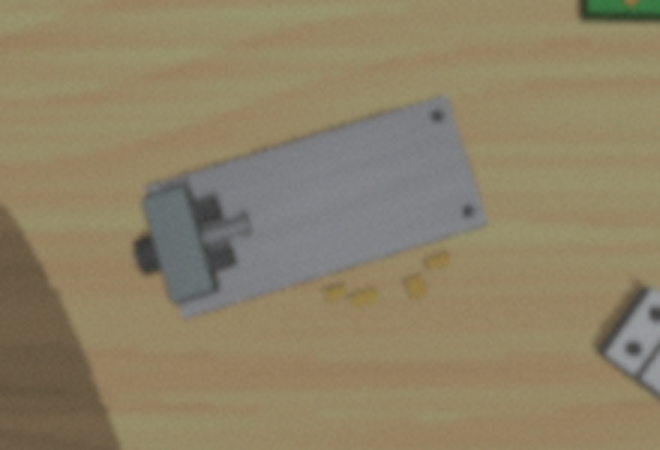

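All four chips lie on the bench on the robot side of the bed, crop (334,292), (363,297), (415,287) and (437,260). The bed is clear. Setting the scraper down.

Emit:
{"fn": "drive_tool", "kwargs": {
  "steps": [0, 0, 0, -2, 0, 0, 0, 0, 0, 0, -3.5, 0, 0, 0, 0, 0, 0, -3.85, 0, 0, 0, 0, 0, 0, -3.95, 0, 0, 0, 0, 0, 0, -3.99, 0, 0, 0, 0, 0, 0, -4, 0, 0, 0, 0, 0, 0, -4, 0, 0, 0]
}}

```text
t: 9.9
ee_pos: [495.1, 284.5, 31.8]
ee_rot: [-0.189, 0.683, -0.189, -0.68]
contact_force: [-0.2, -0.9, 0.1]
width: 0.274
```

Emit:
{"fn": "drive_tool", "kwargs": {
  "steps": [0, 0, 0, -0.02, 0, 0, 0, 0, 0, 0, -0.02, 0, 0, 0, 0.7, 0, 0, -0.02, 0, 0, 0, 1, 0, 0, -0.02, 0, 0, 0, 1, 0, 0, -0.02, 0, 0, 0, 1, 0, 0, -0.02, 0, 0, 0, 1, 0, 0, 0, 0, 0, 0, 1, 0, 0, 2, 0, 0, 0, 1, 0, 0, 4, 0, 0, 0, 1, 0, 0, 5, 0, 0, 0]
}}

```text
t: 11.15
ee_pos: [495.8, 284.8, 159.7]
ee_rot: [-0.189, 0.684, -0.189, -0.679]
contact_force: [0.3, 0.1, 0.2]
width: 0.998
```

```bash
python3 - <<'E'
from h import *
o=bot.get_obs();z=rot(o['ee_rot'])[:,2]; print(o['ee_pos'],np.degrees(np.arctan2(z[1],z[0])))
d=cam('wrist'); cv2.imwrite('pics/w3.png',d['color'])
d=cam('top'); im=d['color']; hsv=cv2.cvtColor(im,cv2.COLOR_BGR2HSV)
m=((hsv[...,1]<60)&(hsv[...,2]>100)).astype(np.uint8)
n,l,s,c=cv2.connectedComponentsWithStats(m); i=l[305,490]; p=np.argwhere(l==i)[:,::-1]
w=np.array([ray(d,u,v,40)[:2] for u,v in p],np.float32); print(s[i],cv2.minAreaRect(w))
E
```

```text
[495.81110798 284.79607645 159.71369341] 148.9847783976393
[467 287  35  30 607] ((461.85479736328125, -309.43359375), (59.45764923095703, 44.106258392333984), 71.8190689086914)
```

Emit:
{"fn": "drive_tool", "kwargs": {
  "steps": [1, -1.35, -23.8, 0.8, 0, 0, 1.6, 1, -1.35, -23.8, 0.8, 0, 0, 1.6, 1, -1.35, -23.8, 0.8, 0, 0, 1.6, 1, -1.35, -23.8, 0.8, 0, 0, 1.6, 1, -1.35, -23.8, 0.8, 0, 0, 1.6, 1, -1.35, -23.8, 0.8, 0, 0, 1.6, 1, -1.35, -23.8, 0.8, 0, 0, 1.6, 1, -1.35, -23.8, 0.8, 0, 0, 1.6, 1, -1.35, -23.8, 0.8, 0, 0, 1.6, 1, -1.35, -23.8, 0.8, 0, 0, 1.6]
}}

```text
t: 12.5
ee_pos: [461.8, -312.7, 178.9]
ee_rot: [-0.114, 0.7, -0.111, -0.696]
contact_force: [1.0, 1.6, -0.4]
width: 1.001
```

Emit:
{"fn": "drive_tool", "kwargs": {
  "steps": [1, 0, 0, 0, 0, 0, 0, 1, 0, 0, 0, 0, 0, 0]
}}

```text
t: 12.75
ee_pos: [461.3, -312.1, 177.9]
ee_rot: [-0.114, 0.7, -0.111, -0.696]
contact_force: [0.5, 0.5, -0.1]
width: 1.0
```

```bash
python3 - <<'E'
from h import *
d=cam('wrist'); im=d['color']; np.savez('w4.npz',Rm=d['Rm'],e=d['e'],f=d['f'],cx=d['cx'],cy=d['cy'])
o=bot.get_obs();z=rot(o['ee_rot'])[:,2]; print(o['ee_pos'],np.degrees(np.arctan2(z[1],z[0])))
w3=cv2.imread('pics/w3.png')
cv2.imwrite('pics/w4.png',np.vstack([im[:,0:640],cv2.resize(w3,(160,120)).repeat(1,0) if 0 else np.hstack([cv2.resize(w3,(160,120)),np.zeros((120,480,3),np.uint8)])]))
E
```

```text
[ 461.54060833 -311.62722938  178.24118726] 161.69201109324794
```

View pics/w4.png

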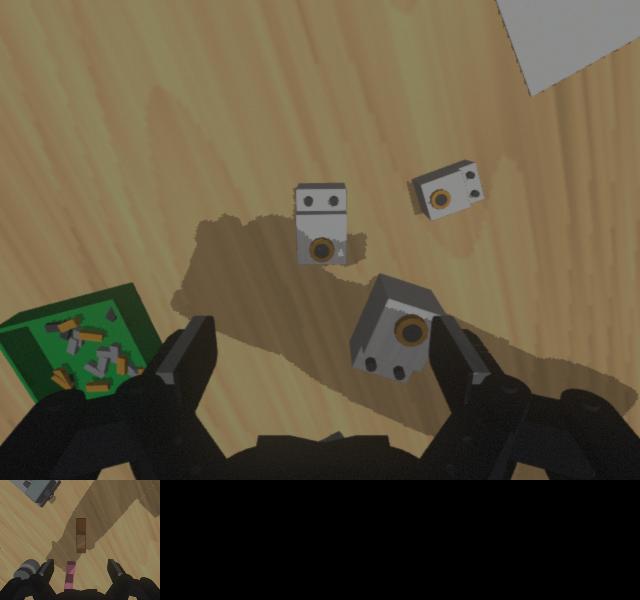

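Carrier: nose edge (297,264)–(347,264), step edge (296,214)–(347,213), tail end (296,188)–(346,188). It is upright, and the large block is 25 mm or more from the finger path.

```bash
python3 - <<'E'
from h import *
d=dict(np.load('w4.npz'))
N=[ray(d,*p,40)[:2] for p in((297,264),(347.5,264))]; S=[ray(d,*p,40)[:2] for p in((296,213.5),(347.5,213.5))]; T=[ray(d,*p,30)[:2] for p in((296,188),(346.5,188))]
n,s,t=[np.mean(k,0) for k in(N,S,T)]; a=n-t; print(n,s,t,np.linalg.norm(a),np.linalg.norm(n-s),np.degrees(np.arctan2(a[1],a[0])),np.linalg.norm(N[0]-N[1]))
for k in(N,S,T): e=k[0]-k[1]; print(np.degrees(np.arctan2(e[1],e[0]))%180)
ax=np.array([np.cos(np.radians(71.8)),np.sin(np.radians(71.8))]); print('grip from nose',n-30*ax,'from tail',t+30*ax)
E
```

```text
[ 473.22133561 -284.2344443 ] [ 460.362019   -324.18365099] [ 455.11386484 -341.42970745] 59.993154814414474 41.96785839571552 72.43271323723663 40.872637662870055
161.75923210674068
161.71793038779865
161.6984467169336
grip from nose [ 463.85128805 -312.73360585] from tail [ 464.48391239 -312.93054591]
```

Emit:
{"fn": "drive_tool", "kwargs": {
  "steps": [0.8, 0.1, -0.05, -2, 0, 0, 0, 0.8, 0.1, -0.05, -4, 0, 0, 0, 0.8, 0.1, -0.05, -5.8, 0, 0, 0, 0.8, 0.1, -0.05, -6.6, 0, 0, 0, 0.8, 0.1, -0.05, -6.9, 0, 0, 0, 0.8, 0.1, -0.05, -6.93, 0, 0, 0, 0, 0.1, -0.05, -6.93, 0, 0, 0, 0, 0.1, -0.05, -6.93, 0, 0, 0, 0, 0.1, -0.05, -6.93, 0, 0, 0, 0, 0.1, -0.05, -6.93, 0, 0, 0],
  "newtons": 60
}}

```text
t: 14.05
ee_pos: [464.5, -313.2, 6.3]
ee_rot: [-0.114, 0.701, -0.111, -0.696]
contact_force: [-0.8, 1.9, 6.3]
width: 0.456
```

Emit:
{"fn": "drive_tool", "kwargs": {
  "steps": [0, 0, 0, 0, 0, 0, 0, 0, 0, 0, 0, 0, 0, 0, 0, 0, 0, 0, 0, 0, 0]
}}

```text
t: 14.42
ee_pos: [464.4, -313.1, 6.3]
ee_rot: [-0.114, 0.7, -0.111, -0.696]
contact_force: [-0.0, -0.0, -1.1]
width: 0.458
```

Emit:
{"fn": "drive_tool", "kwargs": {
  "steps": [0, 0, 0, 1.5, 0, 0, 0, 0, 0, 0, 3.5, 0, 0, 0, 0, 0.8, 3, 4, 0, 0, 1, 0, 2.9, 13.75, 4, 0, 0, 4.3, 0, 2.9, 13.75, 4, 0, 0, 4.3, 0, 2.9, 13.75, 4, 0, 0, 4.3, 0, 2.9, 13.75, 4, 0, 0, 4.3, 0, 2.9, 13.75, 4, 0, 0, 4.3, 0, 2.9, 13.75, 4, 0, 0, 4.3, 0, 2.9, 13.75, 4, 0, 0, 4.3]
}}

```text
t: 15.68
ee_pos: [536.7, 30.5, 106.0]
ee_rot: [0.097, 0.702, 0.101, -0.698]
contact_force: [0.6, -0.7, -2.6]
width: 0.461
```

Emit:
{"fn": "drive_tool", "kwargs": {
  "steps": [0, 0, 0, 0, 0, 0, 0, 0, 0, 0, 0, 0, 0, 0]
}}

```text
t: 15.92
ee_pos: [536.6, 29.4, 106.0]
ee_rot: [0.097, 0.702, 0.1, -0.699]
contact_force: [0.4, 0.1, -3.3]
width: 0.461
```

```bash
python3 - <<'E'
from h import *
o=bot.get_obs();z=rot(o['ee_rot']); print(o['ee_pos'],np.degrees(np.arctan2(z[1,2],z[0,2])),z.round(4).tolist(),o['q'].round(2))
d=cam('wrist'); np.savez('w5.npz',Rm=d['Rm'],e=d['e'],f=d['f'],cx=d['cx'],cy=d['cy']); cv2.imwrite('pics/w5.png',d['color'])
E
```

```text
[536.61709789  29.44684996 105.97618397] -163.97094229990435 [[0.0039, 0.2761, -0.9611], [0.0059, -0.9611, -0.2761], [-1.0, -0.0046, -0.0053]] [-0.1   0.3  -0.25  1.02  0.01 -1.96]
```

View pics/w5.png

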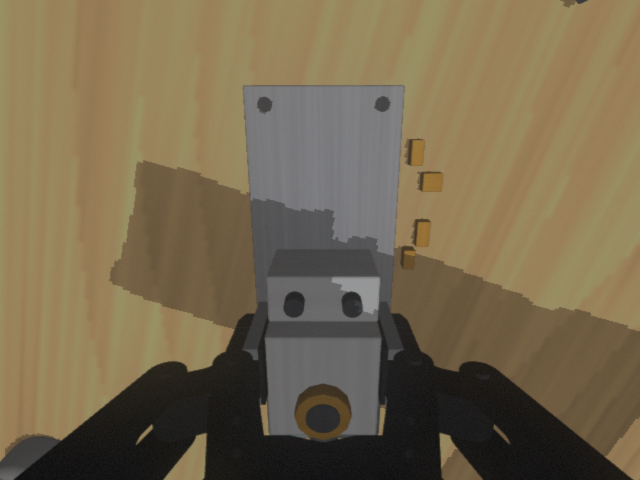

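The carrier is held straight above the clear bed. Bed end corners are (244,86) and (404,86), and the chips are all on the bench to the right. Now the bed's offset and angle relative to the tool.

```bash
python3 - <<'E'
from h import *
d=dict(np.load('w5.npz')); im=cv2.imread('pics/w5.png'); hsv=cv2.cvtColor(im,cv2.COLOR_BGR2HSV)
L=(hsv[...,1]<50)
def fit(pts,z=25):
    w=np.array([ray(d,u,v,z)[:2] for u,v in pts],np.float32); vx,vy,x,y=cv2.fitLine(w,cv2.DIST_HUBER,0,.01,.01).ravel(); return np.degrees(np.arctan2(vy,vx))%180,np.array([x,y])
end=[(u,60+np.argmax(L[60:,u])-.5) for u in range(252,398)]
lf=[(200+np.argmax(L[v,200:])-.5,v) for v in range(95,180)]
rt=[(440-np.argmax(L[v,440:300:-1])+.5,v) for v in range(95,130)]+[(440-np.argmax(L[v,440:300:-1])+.5,v) for v in range(195,215)]
for n,p in(('end',end),('l',lf),('r',rt)): print(n,p[0],p[-1],*fit(p))
(_,e),(al,l),(ar,r)=fit(end),fit(lf),fit(rt)
a=np.radians((al+ar)/2); X=np.array([np.cos(a),np.sin(a)]);Y=np.array([-X[1],X[0]])
print('width',(r-l)@Y,'centre',X*(e@X+105)+Y*((l+r)@Y/2),np.degrees(a))
# carrier tail edge, side edges in hand (z of carrier top of tail)
E
```

```text
end (252, np.float64(85.5)) (397, np.float64(84.5)) 16.01206 [549.1011   -71.269554]
l (np.float64(243.5), 95) (np.float64(248.5), 179) 106.084816 [601.18335  -26.943499]
r (np.float64(403.5), 95) (np.float64(395.5), 214) 106.04282 [513.64514  -46.378998]
width 89.49815 centre [536.92584   34.490982] 106.06382
```

Emit:
{"fn": "drive_tool", "kwargs": {
  "steps": [0, 0.06, 0.02, -1.5, 0, 0, 0, 0, 0.06, 0.02, -2.5, 0, 0, 0, 0, 0.06, 0.02, -2.85, 0, 0, 0, 0, 0.06, 0.02, -2.92, 0, 0, 0, 0, 0.06, 0.02, -2.96, 0, 0, 0, 0, 0.06, 0.02, -2.98, 0, 0, 0, 0, 0.06, 0.02, -3, 0, 0, 0, 0, 0.06, 0.02, -3, 0, 0, 0]
}}

```text
t: 16.98
ee_pos: [538.3, 30.1, 31.3]
ee_rot: [0.097, 0.702, 0.101, -0.698]
contact_force: [0.5, -0.4, -2.5]
width: 0.462
```

Emit:
{"fn": "drive_tool", "kwargs": {
  "steps": [0, 0, 0, -0.02, 0, 0, 0, 0, 0, 0, -0.03, 0, 0, 0, 0, 0, 0, -0.03, 0, 0, 0]
}}

```text
t: 17.35
ee_pos: [538.3, 30.1, 31.2]
ee_rot: [0.097, 0.702, 0.1, -0.698]
contact_force: [-3.1, -0.6, 7.0]
width: 0.458
```

Emit:
{"fn": "drive_tool", "kwargs": {
  "steps": [0, -0.055, 0.192, 0, 0, 0, 0, 0, -0.11, 0.384, 0, 0, 0, 0, 0, -0.155, 0.538, 0, 0, 0, 0, 0, -0.188, 0.654, 0, 0, 0, 0, 0, -0.21, 0.73, 0, 0, 0, 0, 0, -0.232, 0.807, 0, 0, 0, 0, 0, -0.254, 0.884, 0, 0, 0, 0, 0, -0.276, 0.961, 0, 0, 0, 0, 0, -0.298, 1.038, 0, 0, 0, 0, 0, -0.32, 1.115, 0, 0, 0, 0]
}}

```text
t: 18.6
ee_pos: [530.4, 57.7, 31.3]
ee_rot: [0.097, 0.702, 0.1, -0.698]
contact_force: [1.3, -5.2, -0.5]
width: 0.458
```

Emit:
{"fn": "drive_tool", "kwargs": {
  "steps": [0, 0, 0, 0, 0, 0, 0]
}}

```text
t: 18.73
ee_pos: [530.4, 57.8, 31.3]
ee_rot: [0.097, 0.702, 0.1, -0.698]
contact_force: [1.2, -3.6, -0.6]
width: 0.459
```

Emit:
{"fn": "drive_tool", "kwargs": {
  "steps": [0, -0.011, 0.038, 0, 0, 0, 0, 0, -0.022, 0.077, 0, 0, 0, 0, 0, -0.033, 0.115, 0, 0, 0, 0, 0, -0.044, 0.154, -0.01, 0, 0, 0, 0, -0.044, 0.154, -0.01, 0, 0, 0]
}}

```text
t: 19.35
ee_pos: [529.5, 61.0, 31.3]
ee_rot: [0.097, 0.702, 0.099, -0.698]
contact_force: [0.1, -7.7, 1.1]
width: 0.461
```

Emit:
{"fn": "drive_tool", "kwargs": {
  "steps": [0, -0.006, 0.02, 0, 0, 0, 0, 0, -0.011, 0.038, 0, 0, 0, 0, 0, -0.017, 0.058, 0, 0, 0, 0, 0, -0.022, 0.077, 0, 0, 0, 0, 0, -0.022, 0.077, 0, 0, 0, 0]
}}

```text
t: 19.98
ee_pos: [529.1, 62.4, 31.4]
ee_rot: [0.098, 0.702, 0.099, -0.698]
contact_force: [1.1, -7.3, -0.4]
width: 0.462
```

Emit:
{"fn": "drive_tool", "kwargs": {
  "steps": [0, -0.006, 0.02, 0, 0, 0, 0, 0, -0.011, 0.038, -0.01, 0, 0, 0, 0, -0.017, 0.058, -0.01, 0, 0, 0, 0, -0.022, 0.077, -0.01, 0, 0, 0, 0, -0.022, 0.077, -0.01, 0, 0, 0]
}}

```text
t: 20.6
ee_pos: [528.7, 63.6, 31.4]
ee_rot: [0.098, 0.703, 0.098, -0.698]
contact_force: [0.5, -9.0, 1.4]
width: 0.46
```

Emit:
{"fn": "drive_tool", "kwargs": {
  "steps": [0, -0.006, 0.02, 0, 0, 0, 0, 0, -0.011, 0.038, 0, 0, 0, 0, 0, -0.017, 0.058, 0, 0, 0, 0, 0, -0.022, 0.077, 0, 0, 0, 0, 0, -0.022, 0.077, 0, 0, 0, 0]
}}

```text
t: 21.22
ee_pos: [528.6, 63.8, 31.5]
ee_rot: [0.099, 0.703, 0.096, -0.698]
contact_force: [2.8, -14.0, -1.0]
width: 0.459
```

```bash
python3 - <<'E'
from h import *
o=bot.get_obs();z=rot(o['ee_rot']); print(o['ee_pos'],np.degrees(np.arctan2(z[1,2],z[0,2])),z.round(4).tolist(),o['contact_force'],o['torque'])
d=cam('wrist'); cv2.imwrite('pics/w6.png',np.vstack([d['color'][220:],])); t=cam('top'); s=cam('scene')
a=cv2.resize(t['color'][220:330,220:380],(400,275),interpolation=cv2.INTER_CUBIC);b=cv2.resize(s['color'][160:280,260:420],(400,300),interpolation=cv2.INTER_CUBIC)[:275]
cv2.imwrite('pics/m6.png',np.vstack([np.hstack([a,b]),np.hstack([d['color'][180:480],np.zeros((300,160,3),np.uint8)])]))
E
```

```text
[528.6109321   63.81437711  31.488783  ] -164.11340665021848 [[0.007, 0.2737, -0.9618], [-0.0025, -0.9618, -0.2737], [-1.0, 0.0044, -0.0061]] [  2.82295691 -13.99887129  -1.0194591 ] [-2.55581112 -0.2738707   0.18776124]
```

View pics/m6.png

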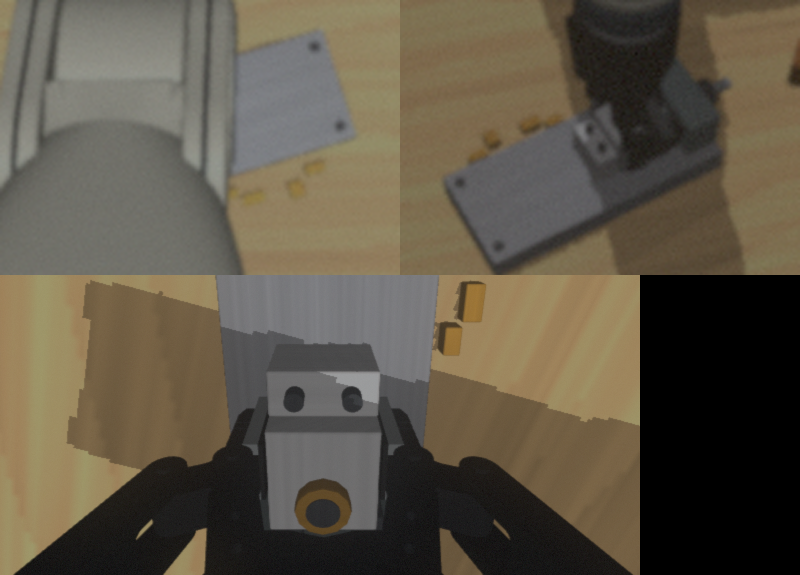

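The carrier is flat on the bed and at the stops: stiffness rose sharply (2 mm commanded gave 0.3 mm), the force is 14 N, and the position matches the computed home. The push has pitched the tool by 0.5°, so I level that while keeping the push on.

Emit:
{"fn": "drive_tool", "kwargs": {
  "steps": [0, -0.022, 0.077, 0, 0.05, 0.015, 0, 0, -0.028, 0.096, -0.01, 0.09, 0.026, 0.02, 0, -0.028, 0.096, -0.01, 0.09, 0.026, 0.02, 0, -0.028, 0.096, -0.01, 0.09, 0.026, 0.02]
}}

```text
t: 21.88
ee_pos: [528.6, 64.0, 31.3]
ee_rot: [0.096, 0.702, 0.1, -0.698]
contact_force: [2.6, -15.3, -2.7]
width: 0.458
```

```bash
python3 - <<'E'
from h import *
o=bot.get_obs();z=rot(o['ee_rot']); print(o['ee_pos'],np.degrees(np.arctan2(z[1,2],z[0,2])),z[:,0].round(4),o['contact_force'],o['torque'])
E
```

```text
[528.57112212  64.02087935  31.27115463] -164.04326724317443 [ 0.0043  0.0057 -1.    ] [  2.64982615 -15.30811261  -2.73228045] [-3.10423983 -0.58615058  0.19263505]
```

Emit:
{"fn": "drive_tool", "kwargs": {
  "steps": [0, -0.03, 0.106, -0.02, 0.08, 0.023, 0, 0, -0.036, 0.125, -0.03, 0.08, 0.023, 0, 0, -0.036, 0.125, -0.03, 0.08, 0.023, 0, 0, -0.036, 0.125, -0.03, 0.08, 0.023, 0]
}}

```text
t: 22.38
ee_pos: [528.6, 64.1, 31.2]
ee_rot: [0.094, 0.702, 0.101, -0.699]
contact_force: [1.3, -19.7, 4.3]
width: 0.461
```

```bash
python3 - <<'E'
from h import *
o=bot.get_obs();z=rot(o['ee_rot']); print(o['ee_pos'],np.degrees(np.arctan2(z[1,2],z[0,2])),z[:,0].round(4),o['contact_force'],o['torque'])
for i in range(8): d=cam('wrist')
o=bot.get_obs(); print(o['t'],o['ee_pos'],o['contact_force'],o['width'],rot(o['ee_rot'])[:,0].round(4))
s=cam('scene')
b=cv2.resize(s['color'][150:270,340:560],(660,360),interpolation=cv2.INTER_CUBIC)
cv2.imwrite('pics/m7.png',np.clip(np.vstack([b,d['color'][240:480,:][:, :640] if 0 else cv2.resize(d['color'][300:470,220:440],(660,240))])*1.4,0,255).astype(np.uint8))
E
```

```text
[528.55239604  64.124491    31.23032943] -164.1335204056857 [ 0.0028  0.0104 -0.9999] [  1.33887461 -19.731721     4.26887581] [-4.24566628 -0.18276063  0.45159747]
22.775 [528.58496354  64.11878114  31.23978109] [  1.01342905 -21.42743982   5.04706525] 0.46012061180677905 [ 0.0029  0.0104 -0.9999]
```

View pics/m7.png

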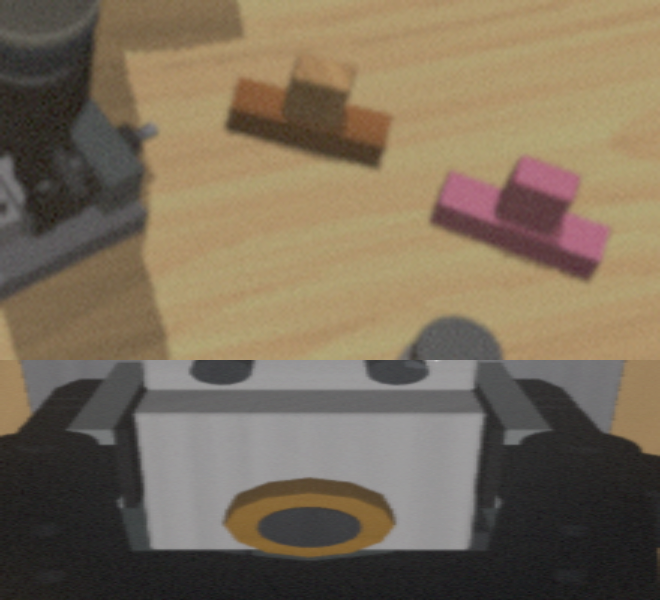

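Position moved only 0.1 mm as the force rose from 15 to 20 N, so the carrier is against the hard stops. The plunger rod shows out of the housing's rear at (148,130), and the scraper stands upright at (310,110). Handing in.

```bash
python3 -c "
from workcell import bot
bot.close_job(); print(bot.get_obs()['t'])"
```

```text
the job is handed in; nothing more can be done
the job is handed in; nothing more can be done
```

I finished the job and handed it in at about 23 s of the 72 s allowed.

- **Offcuts:** I wiped all four off the robot side of the bed in one stroke with the brown scraper. The top and wrist views both showed the bed clear and the four chips on the bench.
- **Scraper:** It stands upright at its original place, clear of the jig.
- **Carrier:** I laid the middle-sized carrier on the bed and pushed it slowly home. The gripper is still holding it there.
- **Bystanders:** I planned every move clear of the file, jar and tray. I did not measure their poses again at the end.

**Last checks:**
- **Home position:** The carrier's nose is within about 1 mm of the computed stop plane. Raising the push from 15 to 20 N moved it only 0.1 mm, and the final force was a steady 21 N or so.
- **Squareness:** The tool is about 0.2° off square to the jig and 0.3° off level, from the arm flexing under the push.
- **Not seen directly:** The arm hid the nose and stop faces from the cameras, so contact on both stops is inferred from position, stiffness and squareness.
- **Disagreement:** The top and wrist cameras put the jig 2 to 3 mm apart; I used the wrist reading.

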